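# Take the sooty filter cartridge out with the tongs

## Task

A flue dust measurement is done: pick up the spring tongs, close their jaws on the steel sleeve of the used filter cartridge (the one with the black sooty tip), and lift it out of the blue stand. Finish while still holding it in the tongs: upright, still, and with its foot higher than the tops of the clean cartridges. Never touch a cartridge with the gripper itself, and leave the two clean cartridges, the jar and the paper roll where they are.

Things in the scene. Friction and masses are not known exactly. Their poses are not given: they have to be found in the camera images.
- tongs: Steel spring tongs, 227 mm long, 24 mm tall, 95 g, lying on edge on the trolley top: two upright strips joined by a bow (pivot at x = -100 mm). Origin: on the underside, midway between the yellow grip sleeves, near the centre of mass; x forward along the middle line to the jaws, z up. Frame moves with bow and left (+y) arm.
- tongs_grip (a point): Midway between the yellow sleeves, at x = 0, y = 0, z = 12 mm of the tongs. Sleeves: x -35 to +35 mm, 24 mm tall; 57 mm over their outer faces when open (each splayed 4 degrees, wider in front), 43 mm and parallel on a cartridge. Squeezed from both sides here, the jaws move twice as far as the sleeves; pinched to 53 mm they are carried by the spring with the jaws still wide open.
- tongs_arm (a joint): Closing angle of the right arm relative to the left, rad: 0 fully open, about 0.15 with the jaws on a cartridge, 0.22 inner stop. A spring opens the tongs: each sleeve needs about 3.5 N to begin to close and 5 N to reach a cartridge; 15 to 20 N holds a cartridge well.
- jaw_left (a point): Middle of the inner face of the left (+y) red jaw pad: x = 99, y = +27, z = 12 mm of the open tongs. Pads: x 75 to 125 mm, 24 mm tall, each a shallow V that cups a round item at x = 100 mm. Open, they are 53 mm apart at the V's middle, about 44 mm at its lips, 67 mm over the outside.
- jaw_right (a point): Middle of the inner face of the right (-y) red jaw pad: x = 99, y = -27, z = 12 mm of the open tongs.
- stand: Blue plastic filter stand fixed to the trolley, 70 (x) x 190 (y) x 35 mm (z). Origin at the centre of its underside; x across the row (pointing away from the robot), y along the row. Three holes 27 mm wide and 25 mm deep at y = -62, 0 and +62 mm, their floor 10 mm above the trolley top; each holds one upright cartridge.
- cart_used: The used filter cartridge: steel sleeve 24 mm in diameter and 68 mm long with a 21 mm wide, 12 mm high black sooty tip on top, 80 mm tall in all, 30 to 65 g, standing upright in one of the three holes of the stand (any of them), 55 mm of it above the stand. Origin at the centre of its foot, z up its axis.
- cart_new1: Clean filter cartridge, a bystander, standing in one of the other two holes: same shape and size as the used one, but its 12 mm tip is white. Origin at the centre of its foot, z up its axis.
- cart_new2: Clean filter cartridge, a bystander, standing in one of the other two holes: same shape and size as the used one, but its 12 mm tip is white. Origin at the centre of its foot, z up its axis.
- jar: Glass jar with white lid, 56 mm wide, 65 mm tall, a bystander to the left. Origin at the centre of its underside.
- roll: White spare printer paper roll standing on end, 56 mm wide, 57 mm tall, a bystander beyond the work. Origin at the centre of its underside.
Things that resemble listed ones, but are neither listed nor needed, are in the scene too. There is more than one size of the tongs; the one meant has the size given above.

How it is judged:
By the outcome, as a careful person would: the job done as asked, in the order asked, and still so for the second after the job is handed in, while the arm keeps its last pose, push and grip.
It also fails if it takes over 38 s, if anything falls off the work surface, if the arm or the gripper's body presses on something with over 40 N, if the wrist force passes 120 N, or if a joint passes its speed limit or range.

## Robot

A 6-joint arm with a two-finger parallel gripper is mounted at the origin on the work surface. World frame = base frame: x ahead of the robot, y to its left, z up, the work surface at z = 0. Lengths are in m, angles in rad, forces in N, time in s.
With the tool pointing down it reaches from about 0.25 to 0.725 m from the base axis. Payload 4 kg.
Tool frame: the origin (TCP) lies on the centre line of the jaws, within the pads' length; the fingertips stand 22 mm ahead of it and the grasp point (between the pads) lies 3 mm ahead of it; z points along the fingers, y is the line along which they close (so a half turn about z gives the same grasp; the last joint's range is limited). The gripper opens to 85 mm and grips with 20 to 120 N. Pads are 22 mm wide; open, the fingers measure 114 mm over their backs; the gripper's body (76 mm by 85 mm) begins 54 mm behind the grasp point. The pads swing forward as they close: fully open they stand 13 mm farther back than shut.
Start: joints at [1.339, 0.241, 0.005, 1.335, 0, 1.571], TCP at [0.115, 0.487, 0.253] pointing down, gripper open.
Joint ranges: [-2.72, 2.72], [-1.05, 1.87], [-1.09, 1.28], [-1.99, 2.15], [-1.42, 1.44], [-3.14, 3.14]. Speed limits (rad/s): [2.79, 2.79, 3.14, 3.14, 3.14, 3.14].

## Interface

Orientations are given as a unit quaternion [x, y, z, w].
In Python, from workcell import bot gives the robot as it stands.
- The arm moves only by the shell command python3 -m inch 'ROWS'. ROWS is JSON, one flat list of numbers, 7 for each row, row after row: the shift along the world's x, y, z in mm, then the turn, a rotation vector about the world's x, y, z in rad, then the opening in per cent of the stroke, from 0 (shut) to 100 (fully open). A call has 1 to 8 rows; each row is the pose to reach, as a shift and turn from the pose commanded when the call began; what a row does not reach only later rows make up. A row lasts 1/12 s, in which the tool goes at most 41.7 mm and 7.16 degrees, less where a joint would pass 70% of its speed; a pose out of reach is approached as far as the arm can. A call with a gripper value outside its range is refused whole. The fingers move at their own pace and stop on an object; the grip force is fixed at half the most. Time passes only in rows, so rows that repeat a pose let the fingers close. It gives the time, the measured TCP pose, the force, the opening and the grip force at its end, in the units of the state.
- bot.get_obs(): the state, without advancing time (a new reading comes with each control period).
- bot.camera(name): name is "side" or "top" or "wrist"; returns the picture (420x560x3 uint8, blue, green, red); there is no depth.
- bot.camera_info(name): a dict with "intrinsics" (3x3 intrinsics, pixels), "distortion" ([k1, k2, p1, p2, k3] as OpenCV has them; the pictures are not rectified), "camera_from_world" (4x4, takes a point from world to camera coordinates); the wrist camera has in their place "hand_eye" (4x4, takes a point from camera to tool coordinates, whose origin is the TCP and whose axes are the flange's). Camera axes: x right, y down, z forward; pixel columns grow to the right and rows downward; lengths in m; the calibration is good to about 2 mm. A picture is of the moment at which its call begins: read the wrist's pose just before it. camera_info takes no time and is no camera call.
- bot.job_done(): hands the job in; it is judged then, once.
Trained networks look in the newest picture that a camera, given by its name, has taken for a name from the list of things; names that differ only in an ending like _2 or _b are one class to them, and where a whole thing is asked for, a point or a joint stands for the part that bears it (a point fixed in the world has none). Each returns a list of dicts, best first, with "confidence" (0 to 1); they miss things now and then, are a little off and sometimes report something else, mostly with a low value. They report only what shows in the picture. A call takes as long as a camera call. They do not tell look-alikes from the thing itself.
- bot.silhouettes(camera, target): "mask" (420x560 bool, what is visible of it) and "uv" ([column, row] in pixels, amid what is visible of it).
- bot.spot_point(camera, target): "uv" ([column, row] in pixels: a listed point, or the origin of a listed thing).
The state is a dict: "clock": time; "joint_pos": joint angles; "joint_vel": joint speeds; "tau": joint torques, N m; "eef_pos": TCP position; "tool_rot": TCP orientation; "ft_force": force on the tool from outside, world axes, zero at the start; "ft_torque": the same for the moment, N m; "grip_width": finger opening in m; "grasp_force": force on a finger pad.
Only numpy, scipy, OpenCV 4.12 (cv2) and the standard library are available. Lean on these libraries where they do the work, as an engineer would, in place of code of your own. Each camera call takes 0.05 s, during which the arm holds its last target. There are 200 camera calls.

## Working session

There is one attempt and no reset: what is moved stays moved. The work goes in short steps, Python scripts to look and compute and a shell command to move; the robot and the scene stay as the last step left them, time stands still between calls to the robot, and variables do not carry over. Pictures are saved under pics/ and viewed, at most 10 in all, crops included, and the job is handed in when it is done.

```bash
mkdir -p pics; ls
python3 - <<'E'
from workcell import bot
import cv2,numpy as np
for n in("top","side"):
    im=bot.camera(n); cv2.imwrite(f"pics/{n}0.png",im)
    for t in("tongs","tongs_grip","jaw_left","jaw_right","cart_used","cart_new1","stand","jar","roll"):
        print(n,t,[(np.round(d["uv"]).tolist(),round(d["confidence"],2)) for d in bot.spot_point(n,t)][:4])
o=bot.get_obs();print(o["clock"],o["eef_pos"],o["tool_rot"],o["grip_width"])
for n in("top","side"):
    i=bot.camera_info(n);print(np.round(i["camera_from_world"],3).tolist())
E
```

```text
pics
top tongs [([329.0, 250.0], 0.87), ([400.0, 224.0], 0.63), ([113.0, 240.0], 0.28)]
top tongs_grip [([403.0, 224.0], 0.94), ([331.0, 248.0], 0.57)]
top jaw_left [([330.0, 280.0], 0.91), ([386.0, 183.0], 0.79)]
top jaw_right [([408.0, 182.0], 0.64), ([314.0, 275.0], 0.58)]
top cart_used [([234.0, 209.0], 0.67)]
top cart_new1 [([209.0, 202.0], 0.52), ([182.0, 194.0], 0.47), ([402.0, 225.0], 0.44)]
top stand [([208.0, 200.0], 0.85)]
top jar [([111.0, 239.0], 0.77)]
top roll [([293.0, 132.0], 0.6)]
side tongs [([320.0, 179.0], 0.82), ([328.0, 208.0], 0.67)]
side tongs_grip [([318.0, 174.0], 0.77), ([328.0, 204.0], 0.68)]
side jaw_left [([293.0, 178.0], 0.85), ([352.0, 211.0], 0.69), ([280.0, 247.0], 0.63)]
side jaw_right [([292.0, 168.0], 0.78), ([349.0, 216.0], 0.5)]
side cart_used [([280.0, 250.0], 0.75)]
side cart_new1 [([257.0, 277.0], 0.71), ([270.0, 260.0], 0.53)]
side stand [([268.0, 265.0], 0.65), ([284.0, 342.0], 0.36)]
side jar []
side roll [([232.0, 209.0], 0.73)]
1.0 [0.11487707 0.48663635 0.25334686] [1.15650173e-01 9.93290006e-01 4.05755639e-05 1.59461602e-05] 0.08566446739393434
[[-0.013, -1.0, 0.023, 0.009], [-0.999, 0.012, -0.052, 0.564], [0.052, -0.024, -0.998, 0.938], [0.0, 0.0, 0.0, 1.0]]
[[-0.979, -0.202, 0.015, 0.557], [-0.133, 0.584, -0.801, 0.106], [0.153, -0.786, -0.599, 1.118], [0.0, 0.0, 0.0, 1.0]]
```

View pics/top0.png

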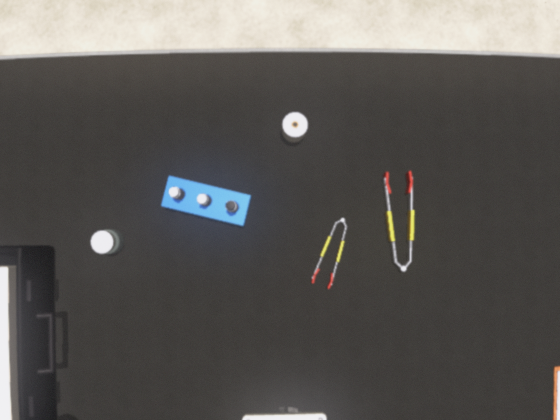

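View pics/side0.png

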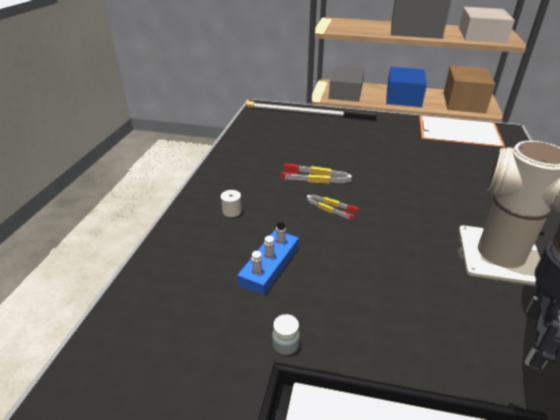

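```bash
cat > h.py <<'E'
from workcell import bot
import cv2,numpy as np
from scipy.spatial.transform import Rotation as R
def cam(n,o=None):
    i=bot.camera_info(n);K=np.array(i["intrinsics"]);D=np.array(i["distortion"])
    if n=="wrist":
        o=o or bot.get_obs();T=np.eye(4);T[:3,:3]=R.from_quat(o["tool_rot"]).as_matrix();T[:3,3]=o["eef_pos"]
        M=np.linalg.inv(T@np.array(i["hand_eye"]))
    else: M=np.array(i["camera_from_world"])
    return K,D,M
def at(c,uv,z):
    K,D,M=c;p=cv2.undistortPoints(np.array(uv,float).reshape(-1,1,2),K,D)[:,0]
    d=np.c_[p,np.ones(len(p))]@M[:3,:3];e=-M[:3,:3].T@M[:3,3]
    return e+d*((z-e[2])/d[:,2])[:,None]
def proj(c,P):
    K,D,M=c;return cv2.projectPoints(np.array(P,float),cv2.Rodrigues(M[:3,:3])[0],M[:3,3],K,D)[0][:,0]
def spots(n,t): return [(np.round(d["uv"],1).tolist(),round(d["confidence"],2)) for d in bot.spot_point(n,t)]
E
python3 - <<'E'
from h import *
c=cam("top")
print("grips z12",at(c,[[403,224],[331,248]],.012).round(3).tolist())
print("jaws",at(c,[[330,280],[314,275],[386,183],[408,182]],.012).round(3).tolist())
print("tips z.09?",at(c,[[234,209],[209,202],[182,194]],.010).round(3).tolist())
print("stand,jar,roll",at(c,[[208,200],[111,239],[293,132]],0).round(3).tolist())
print(np.array(bot.camera_info("wrist")["hand_eye"]).round(3).tolist(),bot.camera_info("wrist")["intrinsics"])
E
```

```text
grips z12 [[0.528, -0.283, 0.012], [0.475, -0.113, 0.012]]
jaws [[0.402, -0.109, 0.012], [0.414, -0.073, 0.012], [0.624, -0.245, 0.012], [0.626, -0.298, 0.012]]
tips z.09? [[0.568, 0.109, 0.01], [0.584, 0.167, 0.01], [0.604, 0.229, 0.01]]
stand,jar,roll [[0.59, 0.17, 0.0], [0.501, 0.398, 0.0], [0.749, -0.03, 0.0]]
[[-0.0, -0.961, -0.276, 0.07], [1.0, -0.0, -0.0, -0.001], [0.0, -0.276, 0.961, -0.119], [0.0, 0.0, 0.0, 1.0]] [[327.14179335   0.         280.64203685]
 [  0.         327.14179335 208.07780541]
 [  0.           0.           1.        ]]
```

Tongs candidates in the top view are the large pair at (400,222), about 230 mm long, and the small pair at (331,250), about 160 mm. The large pair matches the description. Cartridge candidates are the black tip at (232,207), which is the used one, and the white tips at (203,200) and (176,192). I'll move above the large tongs next.

```bash
python3 -m inch '[130,-240,0,0,0,0.12,100, 413,-770,-30,0,0,0.35,100, 413,-770,-30,0,0,0.35,100, 413,-770,-30,0,0,0.35,100, 413,-770,-30,0,0,0.35,100, 413,-770,-30,0,0,0.35,100, 413,-770,-30,0,0,0.35,100, 413,-770,-30,0,0,0.35,100]'
python3 - <<'E'
from workcell import bot
o=bot.get_obs();print(o["clock"],o["eef_pos"].round(3) if hasattr(o["eef_pos"],"round") else o["eef_pos"],o["tool_rot"],o["joint_pos"])
E
```

```text
clock: 1.67
eef_pos: [0.2718, 0.1935, 0.2432]
tool_rot: [-0.06, 0.998, 0.0, 0.001]
ft_force: [1.1, -0.3, -0.5]
grip_width: 0.0855
grasp_force: 0.0
1.6667 [0.272 0.193 0.243] [-5.95830352e-02  9.98223118e-01  3.18077387e-04  6.06052724e-04] [ 6.18696520e-01 -8.88575241e-02 -3.83449766e-01  1.27483911e+00
 -1.03610031e-04  4.99459729e-01]
```

```bash
python3 -m inch '[245,-470,-20,0,0,0,100, 245,-470,-20,0,0,0,100, 245,-470,-20,0,0,0,100, 245,-470,-20,0,0,0,100, 245,-470,-20,0,0,0,100, 245,-470,-20,0,0,0,100, 245,-470,-20,0,0,0,100, 245,-470,-20,0,0,0,100]'; python3 -m inch '[10,-60,0,0,0,0,100, 20,-110,0,0,0,0,100, 20,-110,0,0,0,0,100, 20,-110,0,0,0,0,100, 20,-110,0,0,0,0,100]'
```

```text
clock: 2.33
eef_pos: [0.4259, -0.1025, 0.2305]
tool_rot: [-0.059, 0.998, -0.0, 0.0]
ft_force: [0.8, -0.1, -0.2]
grip_width: 0.0854
grasp_force: 0.0
clock: 2.75
eef_pos: [0.4452, -0.2116, 0.2299]
tool_rot: [-0.057, 0.998, 0.0, -0.0]
ft_force: [-0.2, 0.8, 0.3]
grip_width: 0.0851
grasp_force: 0.0
```

Run:
```python
from h import *
o=bot.get_obs();im=bot.camera("wrist");cv2.imwrite("pics/w1.png",im);c=cam("wrist",o)
print(o["clock"],o["eef_pos"],o["tool_rot"],o["joint_pos"])
for t,z in(("tongs",0),("tongs_grip",.012),("jaw_left",.012),("jaw_right",.012)):
    for u,f in spots("wrist",t): print(t,u,f,at(c,[u],z).round(4))
```

```text
2.75 [ 0.44522081 -0.21157924  0.22985275] [-5.74454883e-02  9.98348528e-01  3.52293000e-04 -3.28788288e-04] [-4.43802799e-01  2.38994832e-01 -5.88854614e-02  1.27383129e+00
  3.01902124e-04 -5.58757211e-01]
tongs [361.1, 217.2] 0.66 [[ 0.475  -0.1187  0.    ]]
tongs_grip [365.2, 217.3] 0.58 [[ 0.4712 -0.1178  0.012 ]]
jaw_left [384.1, 157.6] 0.88 [[ 0.4058 -0.1104  0.012 ]]
jaw_left [233.6, 325.8] 0.72 [[ 0.6226 -0.2486  0.012 ]]
jaw_right [415.0, 171.3] 0.67 [[ 0.416  -0.0758  0.012 ]]
jaw_right [188.7, 322.8] 0.66 [[ 0.6245 -0.3019  0.012 ]]
```

```bash
python3 -m inch '[30,-35,0,0,0,0,100, 65,-70,-10,0,0,0,100, 65,-70,-10,0,0,0,100, 65,-70,-10,0,0,0,100]'
python3 - <<'E'
from h import *
o=bot.get_obs();im=bot.camera("wrist");cv2.imwrite("pics/w2.png",im);c=cam("wrist",o)
print(o["clock"],o["eef_pos"],o["tool_rot"])
for t,z in(("tongs",0),("tongs_grip",.012),("jaw_left",.012),("jaw_right",.012)):
    for u,f in spots("wrist",t): print(t,u,f,at(c,[u],z).round(4))
hsv=cv2.cvtColor(im,cv2.COLOR_BGR2HSV)
y=cv2.inRange(hsv,(22,120,90),(36,255,255));n,l,s,cc=cv2.connectedComponentsWithStats(y)
for i in range(1,n):
    if s[i,4]>150:
        P=at(c,np.argwhere(l==i)[:,::-1],.024);r=cv2.minAreaRect((P[:,:2]*1000).astype(np.float32));print(s[i],cc[i].round(1),r)
E
```

```text
clock: 3.33
eef_pos: [0.512, -0.2809, 0.2188]
tool_rot: [-0.059, 0.998, 0.0, -0.0]
ft_force: [0.3, -0.1, 0.4]
grip_width: 0.0854
grasp_force: 0.0
3.3333 [ 0.51203479 -0.2808717   0.21878953] [-5.92980609e-02  9.98240283e-01  4.92382644e-05 -2.74187366e-04]
tongs [439.4, 168.0] 0.85 [[ 0.4762 -0.1208  0.    ]]
tongs_grip [447.3, 167.3] 0.66 [[ 0.4733 -0.1192  0.012 ]]
jaw_left [472.3, 95.4] 0.65 [[ 0.4044 -0.1134  0.012 ]]
jaw_left [299.3, 286.7] 0.57 [[ 0.6228 -0.248   0.012 ]]
jaw_right [503.6, 112.5] 0.66 [[ 0.416  -0.0797  0.012 ]]
jaw_right [251.8, 284.0] 0.65 [[ 0.6256 -0.3007  0.012 ]]
[415 137  32  47 402] [430.1 158.9] ((466.4775390625, -144.1648712158203), (8.095166206359863, 47.83314895629883), 73.70442962646484)
[441 154  43  46 689] [461.9 174.6] ((478.0151672363281, -109.99693298339844), (14.723966598510742, 48.674530029296875), 65.52165222167969)
[303 167  12  71 300] [308.6 197.3] ((523.11083984375, -252.70751953125), (71.87713623046875, 10.24270248413086), 5.897634506225586)
```

View pics/w2.png

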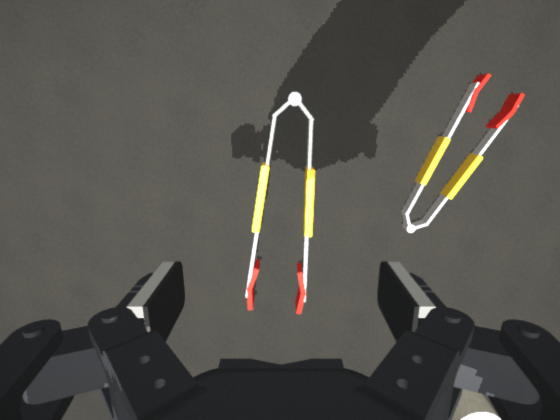

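Wrist view: the large tongs have their bow at (294,99), yellow sleeves at (261,199) and (309,203), and red jaws at (251,290) and (301,290). The small tongs are at right around (440,165) and differ clearly. I'll compute the exact pose.

Run:
```python
from h import *
c=cam("wrist");b=at(c,[[294.5,99]],.022)[0,:2]
j=at(c,[[299.3,286.7],[251.8,284]],.012)[:,:2].mean(0)
s=at(c,[[309.5,203],[261,199]],.022)[:,:2]
d=j-b;print("bow",b,"jaw",j,"len",np.linalg.norm(d),"heading",np.arctan2(d[1],d[0]),"origin",b+.1*d/np.linalg.norm(d),"sleeves",s,s.mean(0))
R0=R.from_quat(bot.get_obs()["tool_rot"]).as_matrix();print("tool y",R0[:,1],np.arctan2(R0[1,1],R0[0,1])-np.pi/2, np.arctan2(-R0[0,1],R0[1,1]))
```

```text
bow [ 0.42538782 -0.27738655] jaw [ 0.62349045 -0.27226097] len 0.1981689208486255 heading 0.02586762030055794 origin [ 0.52535437 -0.27480008] sleeves [[ 0.52203522 -0.24945495]
 [ 0.52369381 -0.29833005]] [ 0.52286451 -0.2738925 ]
tool y [-1.19193938e-01  9.92870991e-01  1.56887132e-05] 0.11947799282711613 0.119477992827116
```

```bash
python3 -m inch '[12,5,-40,0,0,-0.09,100, 12,5,-80,0,0,-0.09,100, 12,5,-120,0,0,-0.09,100, 12,5,-150,0,0,-0.09,100, 12,5,-150,0,0,-0.09,100, 12,5,-150,0,0,-0.09,100]'
python3 - <<'E'
from h import *
o=bot.get_obs();im=bot.camera("wrist");cv2.imwrite("pics/w3.png",im);c=cam("wrist",o);R0=R.from_quat(o["tool_rot"]).as_matrix()
print(o["clock"],o["eef_pos"],np.arctan2(-R0[0,1],R0[1,1]))
for t,z in(("tongs",0),("tongs_grip",.012)):
    for u,f in spots("wrist",t): print(t,u,f,at(c,[u],z).round(4))
E
```

```text
clock: 4.08
eef_pos: [0.5209, -0.2739, 0.0698]
tool_rot: [-0.014, 1.0, 0.001, -0.002]
ft_force: [1.6, 0.3, 0.5]
grip_width: 0.0854
grasp_force: 0.0
4.0833 [ 0.52090525 -0.27393707  0.06980299] 0.02884290473339862
tongs [551.0, 163.6] 0.94 [[ 0.4737 -0.1206  0.    ]]
```

View pics/w3.png

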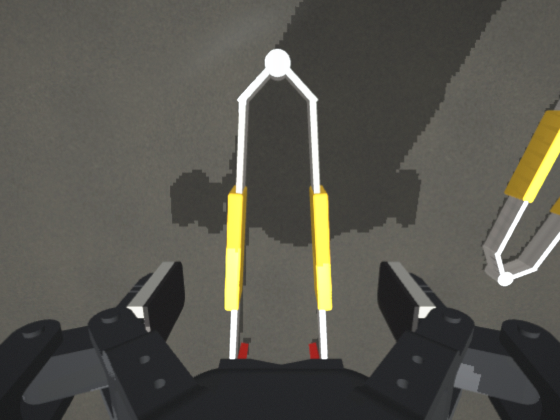

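The close view shows the yellow sleeves at (235,248) and (321,248), symmetric between the fingers, with the bow at (277,62).

Run:
```python
from h import *
o=bot.get_obs();c=cam("wrist",o);print(o["eef_pos"])
print(at(c,[[277.5,62],[237.5,188],[319.5,188],[231.5,310],[324,308]],.023).round(4))
```

```text
[ 0.52437859 -0.27609567  0.07374211]
[[ 0.4307 -0.2816  0.023 ]
 [ 0.4927 -0.3012  0.023 ]
 [ 0.4914 -0.2578  0.023 ]
 [ 0.5668 -0.3054  0.023 ]
 [ 0.5638 -0.2507  0.023 ]]
```

```bash
python3 -m inch '[5,-3,-20,0,0,0,100, 5,-3,-35,0,0,0,100, 5,-3,-43,0,0,0,100, 5,-3,-47,0,0,0,100, 5,-3,-47,0,0,0,100, 5,-3,-47,0,0,0,80, 5,-3,-47,0,0,0,62, 5,-3,-47,0,0,0,62]';python3 -m inch '[0,0,0,0,0,0,62, 0,0,0,0,0,0,62, 0,0,0,0,0,0,62]'
```

```text
clock: 4.9
eef_pos: [0.5285, -0.2787, 0.0251]
tool_rot: [-0.014, 1.0, -0.001, 0.001]
ft_force: [-1.2, 1.7, 7.1]
grip_width: 0.0538
grasp_force: 5.3
clock: 5.15
eef_pos: [0.5286, -0.2787, 0.0252]
tool_rot: [-0.014, 1.0, -0.001, 0.001]
ft_force: [-0.6, 0.9, 6.2]
grip_width: 0.0534
grasp_force: 5.1
```

```bash
python3 -m inch '[0,0,8,0,0,0,61, 0,0,20,0,0,0,61, 0,0,40,0,0,0,61, 0,0,60,0,0,0,61, 0,10,80,0,0,0.06,61, 0,25,95,0,0,0.15,61, 0,45,95,0,0,0.25,61, 0,70,95,0,0,0.35,61]';python3 -m inch '[0,25,0,0,0,0.1,61, 0,50,0,0,0,0.2,61, 0,75,0,0,0,0.3,61, 0,100,0,0,0,0.4,61, 0,120,0,0,0,0.5,61, 0,135,0,0,0,0.6,61, 0,145,0,0,0,0.7,61, 0,152,0,0,0,0.8,61]'
```

```text
clock: 5.82
eef_pos: [0.5282, -0.209, 0.1203]
tool_rot: [-0.189, 0.982, -0.001, 0.001]
ft_force: [0.6, 1.0, -2.0]
grip_width: 0.0523
grasp_force: 3.7
clock: 6.48
eef_pos: [0.5271, -0.0549, 0.1187]
tool_rot: [-0.558, 0.83, 0.0, -0.0]
ft_force: [1.1, -0.5, -1.2]
grip_width: 0.0522
grasp_force: 3.7
```

```bash
python3 -m inch '[-3,4,0,0,0,0.07,61, -5,6,0,0,0,0.10,61, -5,6,0,0,0,0.10,61, -5,6,0,0,0,0.10,61, -5,6,0,0,0,0.10,61]'
python3 - <<'E'
from h import *
o=bot.get_obs();im=bot.camera("wrist");cv2.imwrite("pics/w4.png",im);c=cam("wrist",o);R0=R.from_quat(o["tool_rot"]).as_matrix()
print(o["clock"],o["eef_pos"],np.arctan2(-R0[0,1],R0[1,1]),o["joint_pos"])
for t in("cart_used","cart_new1","stand","jaw_left","jaw_right","tongs_grip"):
    for u,f in spots("wrist",t): print(t,u,f,at(c,[u],{"cart_used":.01,"cart_new1":.01,"stand":0}.get(t,o["eef_pos"][2]-.013)).round(4))
E
```

```text
clock: 6.9
eef_pos: [0.5225, -0.0504, 0.1186]
tool_rot: [-0.596, 0.803, -0.0, 0.0]
ft_force: [0.1, -0.1, -1.2]
grip_width: 0.0522
grasp_force: 3.7
6.9 [ 0.52250434 -0.05042899  0.11856899] 1.2772423556298522 [-9.61295658e-02  3.86598492e-01 -1.58567238e-01  1.02529982e+00
 -1.61181331e-04 -1.37337193e+00]
jaw_left [432.5, 81.5] 0.95 [[ 0.444  -0.1133  0.1056]]
jaw_right [419.8, 137.6] 0.96 [[ 0.4522 -0.0942  0.1056]]
```

View pics/w4.png

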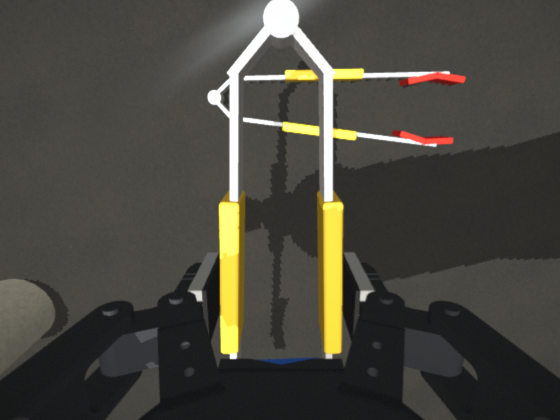

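The wrist view shows the tongs held symmetrically, with the bow at (281,17), the sleeves at x≈231 and 331, and the blue stand just visible at (285,361). The jaws are hidden here, so I'll use the fixed cameras.

Run:
```python
from h import *
o=bot.get_obs();print(o["eef_pos"]);c=cam("wrist",o);z=o["eef_pos"][2]-.0012
R0=R.from_quat(o["tool_rot"]).as_matrix();p=o["eef_pos"]
P=at(c,[[281,17],[231,200],[329,200],[230,352],[331,352]],z)
print("tool frame mm",((P-p)@R0*1000).round(1).tolist())
cs={n:cam(n) for n in("top","side")};ims={}
obs={}
for n in cs:
    ims[n]=bot.camera(n);cv2.imwrite(f"pics/{n}1.png",ims[n])
    for t in("cart_used","cart_new1","jaw_left","jaw_right","stand"):
        obs[n,t]=spots(n,t);print(n,t,obs[n,t])
def tri(a,b):
    pts=[]
    for n,u in(("top",a),("side",b)):
        K,D,M=cs[n];pts.append(cv2.undistortPoints(np.array([[u]],float),K,D).reshape(2,1))
    X=cv2.triangulatePoints(cs["top"][2][:3],cs["side"][2][:3],*pts);return (X[:3]/X[3]).ravel()
for t in("cart_used","cart_new1","jaw_left","jaw_right"):
    for a in obs["top",t][:2]:
        for b in obs["side",t][:2]: print(t,a[0],b[0],tri(a[0],b[0]).round(4))
for n in cs:
    s=bot.silhouettes(n,"cart_used")
    if s: m=s[0]["mask"];v=np.argwhere(m);print(n,s[0]["uv"],s[0]["confidence"],v.min(0),v.max(0))
a=cv2.resize(ims["top"][130:270,140:330],None,fx=4,fy=4,interpolation=cv2.INTER_CUBIC)
cv2.imwrite("pics/topc.png",a)
b=cv2.resize(ims["side"][180:310,200:390],None,fx=4,fy=4,interpolation=cv2.INTER_CUBIC);cv2.imwrite("pics/sidec.png",b)
```

```text
[ 0.52239835 -0.05039483  0.11829409]
tool frame mm [[101.6, -0.1, 1.2], [40.0, -19.0, 1.2], [39.9, 18.1, 1.2], [-28.5, -22.3, 1.2], [-28.5, 21.7, 1.2]]
top cart_used [([232.0, 204.7], 0.58)]
top cart_new1 [([182.9, 193.7], 0.69), ([206.6, 201.8], 0.58)]
top jaw_left [([259.8, 224.0], 0.54)]
top jaw_right [([263.4, 206.6], 0.65)]
top stand [([205.6, 200.1], 0.93)]
side cart_used [([300.4, 209.2], 0.6), ([280.1, 246.3], 0.47), ([283.7, 205.6], 0.45)]
side cart_new1 [([255.9, 278.4], 0.5), ([269.4, 261.1], 0.47)]
side jaw_left [([311.0, 192.6], 0.68), ([349.5, 209.1], 0.59), ([285.7, 342.7], 0.56), ([302.5, 205.9], 0.55)]
side jaw_right [([288.7, 205.7], 0.77), ([301.2, 207.5], 0.67)]
side stand [([268.5, 267.3], 0.74)]
cart_used [232.0, 204.7] [300.4, 209.2] [0.5469 0.0997 0.133 ]
cart_used [232.0, 204.7] [280.1, 246.3] [0.5745 0.1129 0.0138]
cart_new1 [182.9, 193.7] [255.9, 278.4] [0.6056 0.2287 0.0024]
cart_new1 [182.9, 193.7] [269.4, 261.1] [0.5877 0.2157 0.0543]
cart_new1 [206.6, 201.8] [255.9, 278.4] [ 0.6042  0.1837 -0.0441]
cart_new1 [206.6, 201.8] [269.4, 261.1] [0.5854 0.172  0.0121]
jaw_left [259.8, 224.0] [311.0, 192.6] [0.5185 0.045  0.1483]
jaw_left [259.8, 224.0] [349.5, 209.1] [0.4689 0.0475 0.1175]
jaw_right [263.4, 206.6] [288.7, 205.7] [0.5661 0.0397 0.0949]
jaw_right [263.4, 206.6] [301.2, 207.5] [0.5497 0.0379 0.0929]
top [273.0, 203.8] 0.41 [201 252] [213 293]
side [279.6, 233.4] 0.54 [223 275] [244 285]
```

View pics/topc.png

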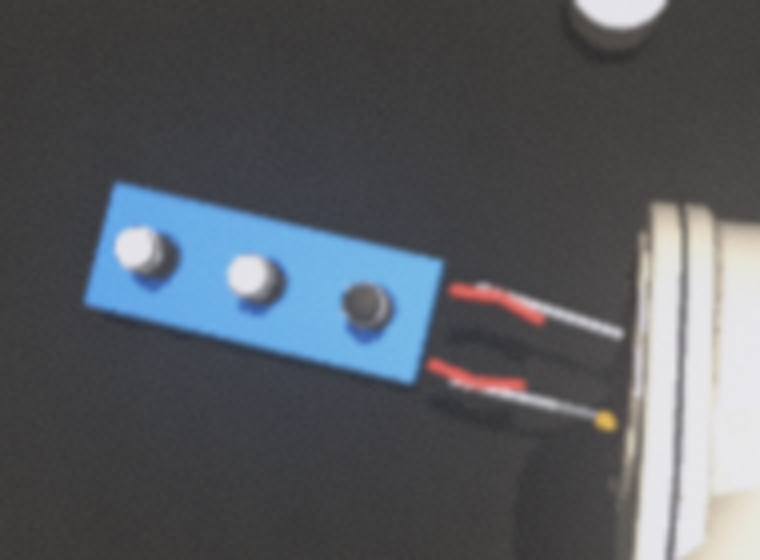

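View pics/sidec.png

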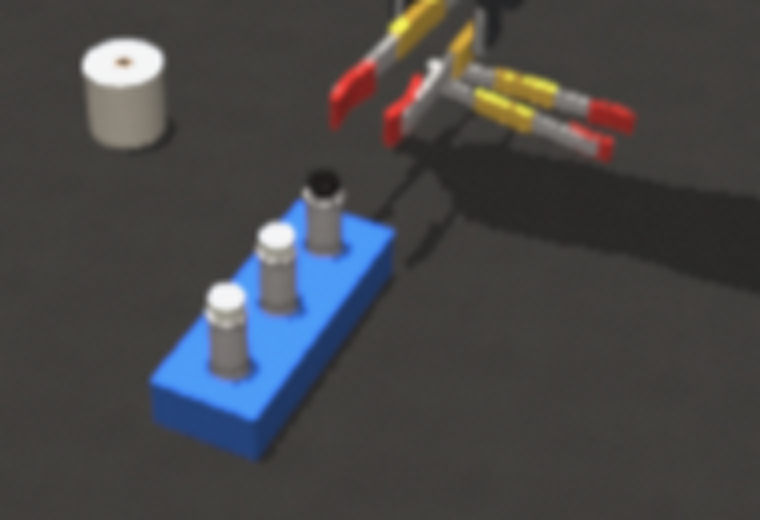

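The top crop shows the black-tipped cartridge at full-picture (231,206). The red jaw pads run from (253,202) to (275,210) and from (248,221) to (271,226), open and pointing along the row. The side crop agrees: the black tip is nearest the tongs, and nothing lies between them.

Run:
```python
from h import *
o=bot.get_obs();p=np.array(o["eef_pos"]);R0=R.from_quat(o["tool_rot"]).as_matrix();c=cam("top")
f=lambda q:np.array(q)/4+[140,130]-.375
st=at(c,f([[115,182],[443,262],[413,383],[85,304]]),.035)
y=(st[0]+st[3]-st[1]-st[2])[:2];y/=np.linalg.norm(y);ce=st.mean(0)[:2]
print("stand",ce,"yaxis heading",np.arctan2(y[1],y[0]),"used",ce-.062*y, "sizes",np.linalg.norm(st[0]-st[1]),np.linalg.norm(st[1]-st[2]))
tips=at(c,f([[365,305],[250,277],[138,249]]),.090)[:,:2];print("tips",tips)
j=at(c,f([[452,290],[540,320],[432,365],[522,385]]),p[2]-.001);print("jaws tool mm",((j-p)@R0*1000).round(1).tolist(),j.mean(0))
cs=cam("side");b=np.array([[323,183]])/4+[200,180]-.375;print("side tip",at(cs,b,.090))
```

```text
stand [0.58666493 0.17084489] yaxis heading 1.3213567594529902 used [0.57135956 0.11076374] sizes 0.19072201918894555 0.06990862591884517
tips [[0.56990063 0.10857638]
 [0.58542985 0.1692454 ]
 [0.60100931 0.22865325]]
jaws tool mm [[-122.2, -18.5, 1.0], [-74.7, -16.2, 1.0], [-121.3, 21.1, 1.0], [-74.3, 18.2, 1.0]] [0.54957169 0.04404909 0.11733033]
side tip [[0.56939388 0.12023883 0.09      ]]
```

```bash
python3 -m inch '[0,0,-20,0,0,0.03,61, 0,0,-40,0,0,0.03,61, 0,0,-48,0,0,0.03,61, 4,12,-48,0,0,0.03,61, 9,26,-48,0,0,0.03,61, 14,38,-48,0,0,0.03,61, 17,48,-48,0,0,0.03,61, 17,48,-48,0,0,0.03,61]';python3 -m inch '[3,7,0,0,0,0,61, 6,14,0,0,0,0,61, 6,16,0,0,0,0,61, 6,16,0,0,0,0,61, 6,16,0,0,0,0,61]'
python3 - <<'E'
from h import *
o=bot.get_obs();print(o["clock"],o["eef_pos"],o["ft_force"])
ims=[]
for n,s in(("top",np.s_[150:260,150:300]),("side",np.s_[190:300,220:370])): ims.append(cv2.resize(bot.camera(n)[s],None,fx=5,fy=5,interpolation=cv2.INTER_CUBIC)[:,:])
cv2.imwrite("pics/c2.png",cv2.resize(np.hstack(ims),None,fx=.533,fy=.533)); cv2.imwrite("pics/c2t.png",ims[0]);cv2.imwrite("pics/c2s.png",ims[1])
E
```

```text
clock: 8.62
eef_pos: [0.5409, 0.0001, 0.0712]
tool_rot: [-0.61, 0.793, -0.0, 0.001]
ft_force: [0.1, -0.2, -0.3]
grip_width: 0.0522
grasp_force: 3.7
clock: 9.03
eef_pos: [0.5452, 0.0137, 0.0703]
tool_rot: [-0.608, 0.794, -0.0, -0.0]
ft_force: [0.7, 0.0, -1.0]
grip_width: 0.0525
grasp_force: 3.7
9.0333 [0.5452097  0.01371914 0.07031107] [ 0.69824786  0.04135384 -0.996831  ]
```

View pics/c2t.png

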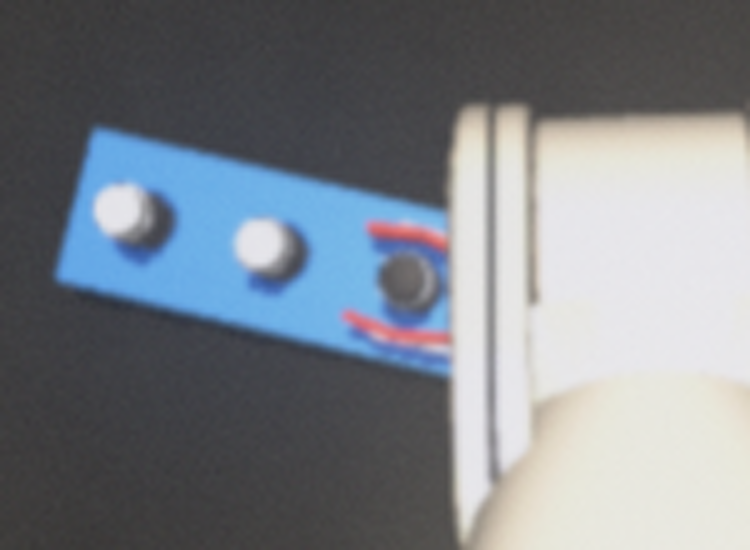

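Top crop: the jaws straddle the black-tipped cartridge, with pad tips at crop (372,228) and (347,317) and the tip centre at (404,280).

Run:
```python
from h import *
o=bot.get_obs();p=np.array(o["eef_pos"]);R0=R.from_quat(o["tool_rot"]).as_matrix();c=cam("top");print(p)
f=lambda q:np.array(q)/5+[150,150]-.4
j=at(c,f([[370,228],[345,316]]),p[2]-.001);print(((j-p)@R0*1000).round(1).tolist())
t=at(c,f([[404,280],[264,246],[123,210]]),.09);print(t,((t-p)@R0*1000).round(1).tolist())
```

```text
[0.54515422 0.01340903 0.07028773]
[[-121.7, -18.3, 1.0], [-122.5, 21.2, 1.0]]
[[0.57049371 0.10957473 0.09      ]
 [0.58558177 0.16866308 0.09      ]
 [0.6015917  0.22849502 0.09      ]] [[-99.4, 0.6, -19.7], [-160.4, 1.4, -19.8], [-222.4, 1.5, -19.8]]
```

```bash
python3 -m inch '[0,1,0,0,0,0,58, 0,1,0,0,0,0,55, 0,1,0,0,0,0,53, 0,1,0,0,0,0,51, 0,1,0,0,0,0,49, 0,1,0,0,0,0,49, 0,1,0,0,0,0,49]'
```

```text
clock: 9.72
eef_pos: [0.5455, 0.0147, 0.0705]
tool_rot: [-0.608, 0.794, -0.0, 0.0]
ft_force: [-0.2, -1.2, 0.1]
grip_width: 0.0423
grasp_force: 34.2
```

```bash
python3 -m inch '[0,0,0,0,0,0,48, 0,0,0,0,0,0,48, 0,0,4,0,0,0,48, 0,0,10,0,0,0,48, 0,0,20,0,0,0,48, 0,0,32,0,0,0,48, 0,0,46,0,0,0,48, 0,0,60,0,0,0,48]';python3 -m inch '[0,0,15,0,0,0,48, 0,0,30,0,0,0,48, 0,0,44,0,0,0,48, 0,0,54,0,0,0,48, 0,0,60,0,0,0,48, 0,0,60,0,0,0,48, 0,0,60,0,0,0,48, 0,0,60,0,0,0,48]';  python3 - <<'E'
from h import *
o=bot.get_obs();print(o["clock"],o["eef_pos"],o["ft_force"])
a=[bot.camera("top")[130:270,140:330],bot.camera("side")[120:300,200:390]]
for x in("top","side"): print(spots(x,"cart_used"),spots(x,"cart_new1"))
cv2.imwrite("pics/end.png",cv2.resize(np.hstack([cv2.copyMakeBorder(a[0],0,40,0,0,0),a[1]]),None,fx=2.1,fy=2.1,interpolation=cv2.INTER_CUBIC))
E
```

```text
clock: 10.38
eef_pos: [0.545, 0.015, 0.1316]
tool_rot: [-0.609, 0.793, 0.0, -0.0]
ft_force: [-0.4, 0.4, -1.1]
grip_width: 0.0418
grasp_force: 53.1
clock: 11.05
eef_pos: [0.5448, 0.0148, 0.1895]
tool_rot: [-0.608, 0.794, 0.001, -0.001]
ft_force: [0.0, -0.4, -1.3]
grip_width: 0.0419
grasp_force: 53.1
11.05 [0.54476693 0.01479475 0.18949238] [ 0.00631219 -0.38405845 -1.33407239]
[([225.8, 205.1], 0.57)] [([209.8, 201.1], 0.45), ([182.0, 196.6], 0.42)]
[([283.2, 208.4], 0.52)] [([254.1, 275.6], 0.52), ([269.0, 261.0], 0.5)]
```

View pics/end.png

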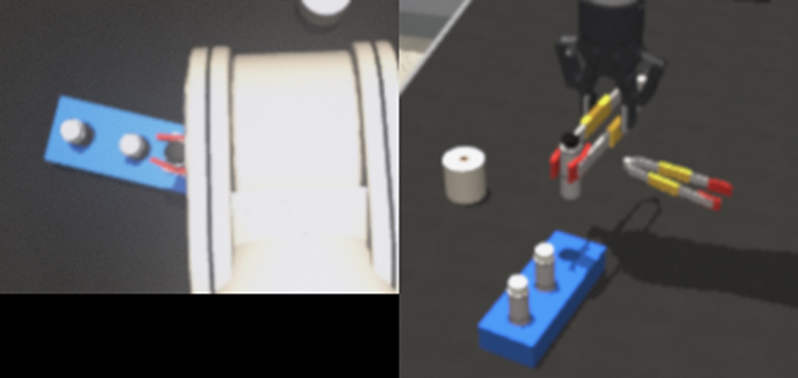

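The side view shows the used cartridge upright in the tongs at crop (570,165), well clear of the stand. Both clean cartridges are still standing at (543,265) and (517,300). I'll let it settle and hand in.

```bash
python3 -m inch '[0,0,0,0,0,0,48, 0,0,0,0,0,0,48, 0,0,0,0,0,0,48, 0,0,0,0,0,0,48, 0,0,0,0,0,0,48, 0,0,0,0,0,0,48]'; python3 -c "
from workcell import bot
print(bot.job_done())"
```

```text
clock: 11.85
eef_pos: [0.5454, 0.0148, 0.1904]
tool_rot: [-0.608, 0.794, -0.0, 0.0]
ft_force: [1.5, 0.4, -1.7]
grip_width: 0.0417
grasp_force: 53.1
the job is handed in; nothing more can be done
None
```

I handed the job in at about 12 s, with the used cartridge held upright in the tongs, its foot at about 0.13 m against clean-cartridge tops at 0.09 m; the two clean cartridges and the roll stood in place in the last picture, and the arm never went near the jar, which that picture did not show.

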